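# Pack the paint pots into the caddy in reverse order

## Task

The four paint pots stand in a row in their coloured trays, in the order of the coats. Pack them into the grey caddy in reverse order for the next shift, one pot upright on the floor of each bay: the pot nearest the wooden board's yellow end goes into the bay farthest from the caddy's yellow end, and so on, until the pot farthest from the board's yellow end stands beside the caddy's yellow end. Knock no pot over, and leave the white glued wing part where it lies.

Things in the scene. Friction and masses are not known exactly. Their poses are not given: they have to be found in the camera images.
- pot_red_centre (a point): centre of the red paint pot (loose, about 90 g, rigid, closed; round red body 40 mm in diameter with a white paper band and a flat red lid of the same width, 72 mm tall): the point on its axis half-way up, 36 mm above its underside; z up the axis. At the start it stands upright in the tray of its own colour, up to 5 mm off the tray's middle
- pot_blue_centre (a point): centre of the blue paint pot (loose, about 90 g, rigid, closed; round blue body 40 mm in diameter with a white paper band and a flat blue lid of the same width, 72 mm tall): the point on its axis half-way up, 36 mm above its underside; z up the axis. At the start it stands upright in the tray of its own colour, up to 5 mm off the tray's middle
- pot_green_centre (a point): centre of the green paint pot (loose, about 90 g, rigid, closed; round green body 40 mm in diameter with a white paper band and a flat green lid of the same width, 72 mm tall): the point on its axis half-way up, 36 mm above its underside; z up the axis. At the start it stands upright in the tray of its own colour, up to 5 mm off the tray's middle
- pot_white_centre (a point): centre of the white paint pot (loose, about 90 g, rigid, closed; round white body 40 mm in diameter with a white paper band and a flat white lid of the same width, 72 mm tall): the point on its axis half-way up, 36 mm above its underside; z up the axis. At the start it stands upright in the tray of its own colour, up to 5 mm off the tray's middle
- tray_red: the small red open square tray, fixed on the wooden board, in which the red pot stands at the start; 62 x 62 mm outside, 12 mm high, walls and floor 3 mm; origin: centre of its underside, 8 mm above the bench; y axis along the board towards the board's yellow end, x across the board. The four trays stand in a row 66 mm apart, in any order of colour
- tray_blue: the small blue open square tray, fixed on the wooden board, in which the blue pot stands at the start; 62 x 62 mm outside, 12 mm high, walls and floor 3 mm; origin: centre of its underside, 8 mm above the bench; y axis along the board towards the board's yellow end, x across the board. The four trays stand in a row 66 mm apart, in any order of colour
- tray_green: the small green open square tray, fixed on the wooden board, in which the green pot stands at the start; 62 x 62 mm outside, 12 mm high, walls and floor 3 mm; origin: centre of its underside, 8 mm above the bench; y axis along the board towards the board's yellow end, x across the board. The four trays stand in a row 66 mm apart, in any order of colour
- tray_white: the small white open square tray, fixed on the wooden board, in which the white pot stands at the start; 62 x 62 mm outside, 12 mm high, walls and floor 3 mm; origin: centre of its underside, 8 mm above the bench; y axis along the board towards the board's yellow end, x across the board. The four trays stand in a row 66 mm apart, in any order of colour
- caddy: the grey caddy, fixed: a row of four open bays along its y axis; its yellow end block (30 mm tall) is at +y, a grey block of the same height at -y. Origin: centre of its underside, on the bench (z up). Bay centres at y = +99, +33, -33, -99 mm, x = 0; each bay is 62 x 62 mm inside, its floor 5 mm above the bench, its walls and dividers 4 mm thick with their tops 13 mm above the bench. Outside 70 mm wide, 296 mm long
- wing: bystander: the white printed wing part, freshly glued, lying loose on the bench like a shallow roof 100 x 172 mm, 33 mm high; origin: under its middle, at bench level; y across the ridge, x along it

How it is judged:
By the outcome, as a careful person would: the job done as asked, in the order asked, and still so for the second after the job is handed in, with the robot touching nothing.
It also fails if it takes over 120 s, if anything falls off the work surface, if the arm or the gripper's body presses on something with over 40 N, if the wrist force passes 120 N, or if a joint passes its speed limit or range.

## Robot

A 6-joint arm with a two-finger parallel gripper is mounted at the origin on the work surface. World frame = base frame: x ahead of the robot, y to its left, z up, the work surface at z = 0. Lengths are in m, angles in degrees, forces in N, time in s.
With the tool pointing down it reaches from about 0.25 to 0.725 m from the base axis. Payload 9.7 kg.
Tool frame: the origin (TCP) lies midway between the tips of the shut fingers; the grasp point (between the pads) lies 19 mm behind it (bot.hold_point_z is the distance from the TCP to the grasp point, in m); z points along the fingers, y is the line along which they close (so a half turn about z gives the same grasp; the last joint's range is limited). The gripper opens to 85 mm and grips with 20 to 120 N. Pads are 22 mm wide; open, the fingers measure 114 mm over their backs; the gripper's body (76 mm by 85 mm) begins 54 mm behind the grasp point. The pads swing forward as they close: fully open they stand 13 mm farther back than shut.
Start: joints at [-63.369, 4.979, 10.078, 95.1, 0, 90], TCP at [0.247, -0.492, 0.196] pointing down, gripper open.
Joint ranges: [-179.16, 179.16], [-48.56, 103.87], [-65.8, 70.77], [-126.05, 130.52], [-82.76, 87.17], [-180, 180]. Speed limits (degrees/s): [127.2, 127.2, 147.25, 180, 180, 180].

## Interface

Orientations are given as [roll, pitch, yaw] about the fixed x, y, z axes, in that order (R = Rz(yaw) Ry(pitch) Rx(roll)).
In Python, from workcell import bot gives the robot as it stands.
- The arm moves only by the tool play_rows, never from a script. Its argument "steps" is a list that holds one entry, the list of rows, each a list of 4 numbers: the shift along the tool's x, y, z in m, then the turn about the tool's z in rad. In form: [[[tx, ty, tz, yaw], ...]]. A call has exactly 5 rows; each row shifts and turns the commanded pose from where the row before left it, along the tool's axes as they then stand; what a row does not reach is not made up. A row lasts 1/12 s, in which the tool goes at most 41.7 mm and 7.16 degrees, less where a joint would pass 70% of its speed; a pose out of reach is approached as far as the arm can. A call is refused whole if a number of a shift passes 0.0417 or a number of a turn 0.125, either way. A call with a gripper value outside its range is refused whole. "gripper" is the finger opening in m, from 0 to 0.0854, set as the call begins (left out, the last holds). The fingers move at their own pace and stop on an object; "squeeze" is the grip in N (left out, the last holds). Time passes only in rows, so rows that do not move let the fingers close, or fill a call up. It gives the time, the measured TCP pose, the force, the opening and the grip force at its end, in the units of the state.
- bot.get_obs(): the state, without advancing time (a new reading comes with each control period).
- bot.camera(name): name is "scene" or "top" or "wrist"; returns a dict with "img" (420x560x3 uint8, blue, green, red), "vfov" (degrees; the focal length in pixels is half the picture's height over the tangent of half this angle, whatever the lens; pixels are square), "cx", "cy" (the principal point, pixels), "xyz" and "attitude" of the camera in the world. Camera axes: x right, y down, z forward; pixel columns grow to the right and rows downward; lengths in m; the calibration is good to about 2 mm. The wrist camera is an equidistant fisheye: a pixel r from the principal point sees the ray r / f radians off the axis. A picture is of the moment at which its call begins. There is no depth.
- bot.job_done(): hands the job in; it is judged then, once.
The state is a dict: "time": time; "q": joint angles; "qd": joint speeds; "joint_efforts": joint torques, N m; "ee_pos": TCP position; "tcp_rot": TCP orientation; "wrist_force": force on the tool from outside, world axes, zero at the start; "torque": the same for the moment, N m; "opening": finger opening in m; "grasp_force": force on a finger pad.
Only numpy, scipy, OpenCV 4.12 (cv2) and the standard library are available. Lean on these libraries where they do the work, as an engineer would, in place of code of your own. Each camera call takes 0.05 s, during which the arm holds its last target. There are 200 camera calls.

## Working session

There is one attempt and no reset: what is moved stays moved. The work goes in short steps, Python scripts to look and compute and a tool call to move; the robot and the scene stay as the last step left them, time stands still between calls to the robot, and variables do not carry over. Pictures are saved under pics/ and viewed, at most 14 in all, crops included, and the job is handed in when it is done.

Besides the shell and the picture viewer there is one more tool, called after ">>>" as name([rows], argument=value, ...), one row to a line, values as JSON. play_rows: Moves the arm, as the interface text tells. Its arguments: {"type":"object","properties":{"steps":{"type":"array","items":{"type":"array","items":{"type":"array","items":{"type":"number"}}}},"gripper":{"type":"number"},"squeeze":{"type":"number"}},"required":["steps"]}

```bash
ls; mkdir -p pics; python3 - <<'E'
from workcell import bot
import cv2
print(bot.get_obs(), bot.hold_point_z)
for n in("top","scene"):
    c=bot.camera(n); cv2.imwrite(f"pics/{n}0.png",c["img"]); print({k:v for k,v in c.items() if k!="img"})
E
```

```text
pics
{'time': 0.0, 'q': array([-6.33693787e+01,  5.01059790e+00,  1.00346861e+01,  9.50969017e+01,
       -4.66478984e-04,  9.00008582e+01]), 'qd': array([ 0.06762855, -0.00953087, -0.11876753,  0.01533441,  0.03504348,
        0.00385584]), 'joint_efforts': array([ 9.26453286e-04, -5.20389783e+01,  4.64802575e+01,  1.62798178e-02,
        1.09761070e-04, -3.70775172e-05]), 'ee_pos': array([ 0.24641453, -0.49142809,  0.19568997]), 'tcp_rot': array([-1.79927186e+02,  4.67569264e-04,  2.66297637e+01]), 'wrist_force': array([0.31814102, 0.20037439, 0.92334337]), 'torque': array([ 0.00602217,  0.01805516, -0.00450196]), 'grasp_force': 0.0, 'opening': 0.08573150773047672} 0.0187
{'vfov': 52.87447965946677, 'cx': 284.4036565710287, 'cy': 211.8573703808077, 'xyz': array([0.46926003, 0.12332065, 1.06124468]), 'attitude': array([-174.18373434,   -0.93496375,  -90.97100063])}
{'vfov': 57.40969584602198, 'cx': 279.9365334705946, 'cy': 205.8839042454766, 'xyz': array([1.05128946, 0.23868392, 0.65992473]), 'attitude': array([-138.84227602,    0.14189507,  103.16139074])}
```

View pics/top0.png

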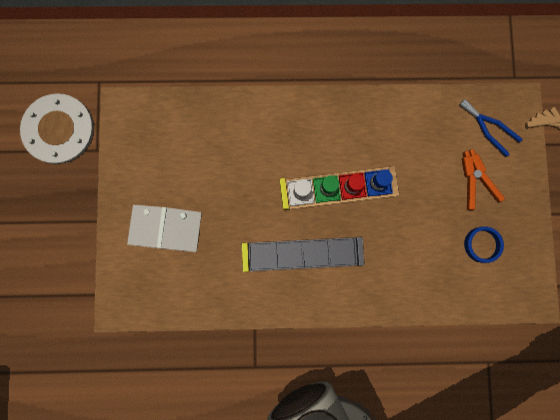

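View pics/scene0.png

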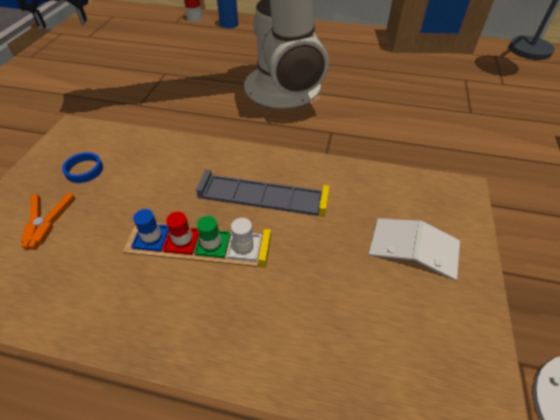

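The top view shows the pots in the order white (302,188), green (330,185), red (355,183), blue (382,180), counted from the board's yellow end at (285,193). The caddy runs from its yellow end (246,257) to (360,250). I'll enlarge this part to measure it.

```bash
cat > h.py <<'E'
import numpy as np, cv2
from scipy.spatial.transform import Rotation as R
def ray(c,u,v):
    f=c["img"].shape[0]/2/np.tan(np.radians(c["vfov"]/2))
    return R.from_euler("xyz",c["attitude"],degrees=True).apply([(u-c["cx"])/f,(v-c["cy"])/f,1])
def px2w(c,u,v,z):
    d=ray(c,u,v); return c["xyz"]+d*(z-c["xyz"][2])/d[2]
def w2px(c,p):
    f=c["img"].shape[0]/2/np.tan(np.radians(c["vfov"]/2))
    q=R.from_euler("xyz",c["attitude"],degrees=True).inv().apply(np.asarray(p)-c["xyz"])
    return q[...,:2]/q[...,2:]*f+[c["cx"],c["cy"]]
E
python3 - <<'E'
from workcell import bot
import cv2
c=bot.camera("top"); i=c["img"][160:280,235:405]
cv2.imwrite("pics/crop.png",cv2.resize(i,None,fx=4.7,fy=4.7,interpolation=cv2.INTER_CUBIC))
E
```

```text
(no output)
```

View pics/crop.png

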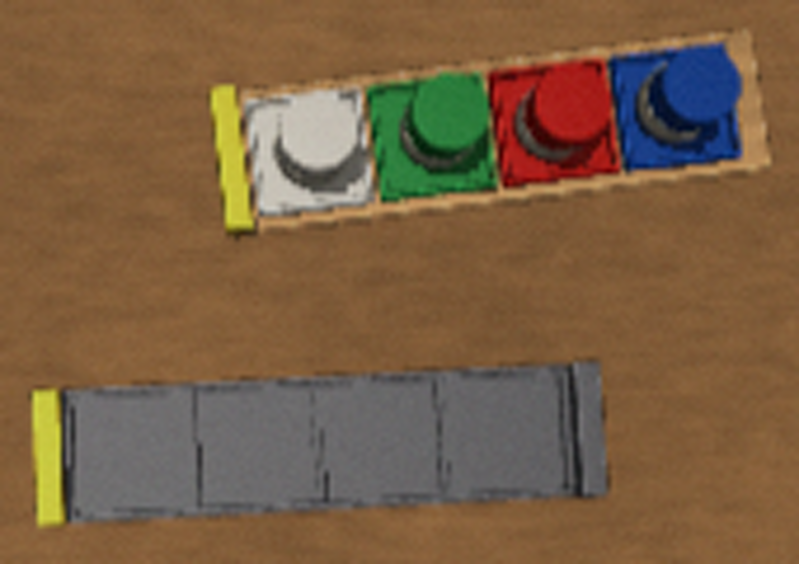

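The crop shows the lid centres at about white (320,131), green (450,114), red (570,104) and blue (702,87). The caddy's block corners are (32,392), (38,525), (607,495) and (601,360).

```bash
python3 - <<'E'
from workcell import bot
from h import *
np.set_printoptions(precision=4,suppress=True)
c=bot.camera("top")
W=lambda x,y,z:px2w(c,(x+.5)/4.7-.5+235,(y+.5)/4.7-.5+160,z)
P=np.array([W(x,y,.083) for x,y in[(320,131),(450,114),(570,104),(702,87)]])
print(P, np.linalg.norm(np.diff(P,axis=0),axis=1))
K=np.array([W(x,y,.03) for x,y in[(32,392),(38,525),(607,495),(601,360)]])
print(K,np.linalg.norm(K-np.roll(K,1,0),axis=1))
o=K.mean(0); d=(K[0]+K[1]-K[2]-K[3]);d[2]=0;d/=np.linalg.norm(d)
print("caddy",o,np.degrees(np.arctan2(d[1],d[0]))-90)
for s in(-.099,-.033,.033,.099): print(o+d*s)
T=np.array([W(x,y,.02) for x,y in[(245,97),(262,216),(741,155),(725,45)]])
print(T, T.mean(0)); e=T[0]+T[1]-T[2]-T[3]; print(np.linalg.norm(e)/2,np.degrees(np.arctan2(e[1],e[0]))-90)
e[2]=0;e/=np.linalg.norm(e);print([T.mean(0)+e*s for s in(.099,.033,-.033,-.099)])
E
```

```text
[[ 0.6254  0.0618  0.083 ]
 [ 0.6331 -0.0034  0.083 ]
 [ 0.6373 -0.0637  0.083 ]
 [ 0.645  -0.1303  0.083 ]] [0.0656 0.0605 0.0671]
[[ 0.4995  0.2106  0.03  ]
 [ 0.4312  0.2079  0.03  ]
 [ 0.4414 -0.086   0.03  ]
 [ 0.5112 -0.0854  0.03  ]] [0.2962 0.0683 0.2941 0.0698]
caddy [0.4708 0.0618 0.03  ] 2.1320846341372715
[ 0.4745 -0.0371  0.03  ]
[0.472  0.0288 0.03  ]
[0.4696 0.0948 0.03  ]
[0.4671 0.1607 0.03  ]
[[ 0.6543  0.0974  0.02  ]
 [ 0.5905  0.0895  0.02  ]
 [ 0.6193 -0.166   0.02  ]
 [ 0.6789 -0.16    0.02  ]] [ 0.6358 -0.0348  0.02  ]
0.2578033981790453 5.944640417939382
[array([0.6255, 0.0637, 0.02  ]), array([ 0.6323, -0.002 ,  0.02  ]), array([ 0.6392, -0.0676,  0.02  ]), array([ 0.646 , -0.1332,  0.02  ])]
```

>>> play_rows([
  [[0,0,0,-0.12],[0,0,0,-0.12],[0,0,0,-0.12],[0,0,0,-0.12],[0,0,0,-0.12]],
], gripper=0.085)

```text
time: 0.62
ee_pos: [0.2465, -0.4916, 0.1962]
tcp_rot: [-180.0, -0.0, 61.3]
wrist_force: [0.3, 0.6, -0.2]
opening: 0.0849
grasp_force: 0.0
```

>>> play_rows([
  [[0,0,0,-0.12],[0,0,0,-0.12],[0,0,0,-0.12],[0,0,0,-0.12],[0,0,0,-0.01]],
])

```text
time: 1.03
ee_pos: [0.2465, -0.4916, 0.1961]
tcp_rot: [-180.0, -0.0, 89.4]
wrist_force: [0.4, -0.7, -0.8]
opening: 0.0852
grasp_force: 0.0
```

>>> play_rows([
  [[0,0,0,-0.113],[0.0269,0.0228,0,0],[0.0269,0.0228,0,0],[0.0269,0.0228,0,0],[0.0269,0.0228,0,0]],
])

```text
time: 1.45
ee_pos: [0.3273, -0.3745, 0.1962]
tcp_rot: [-180.0, -0.0, 95.3]
wrist_force: [0.2, -0.4, -0.0]
opening: 0.085
grasp_force: 0.0
```

>>> play_rows([
  [[0.0269,0.0228,0,0],[0.0269,0.0228,0,0],[0.0269,0.0228,0,0],[0.0269,0.0228,0,0],[0.0269,0.0228,0,0]],
])

```text
time: 1.87
ee_pos: [0.4279, -0.2292, 0.1965]
tcp_rot: [180.0, 0.0, 95.3]
wrist_force: [0.2, 0.4, -0.3]
opening: 0.085
grasp_force: 0.0
```

>>> play_rows([
  [[0.0269,0.0228,0,0],[0.0269,0.0228,0,0],[0.0269,0.0228,0,0],[0.0269,0.0228,0,0],[0.0269,0.0228,0,0]],
])

```text
time: 2.28
ee_pos: [0.5285, -0.0842, 0.1964]
tcp_rot: [180.0, 0.0, 95.3]
wrist_force: [0.9, -0.8, 0.4]
opening: 0.0849
grasp_force: 0.0
```

>>> play_rows([
  [[0.0269,0.0228,0,0],[0.0269,0.0228,0,0],[0.0269,0.0228,0,0],[0,0,0,0],[0,0,0,0]],
])

```text
time: 2.7
ee_pos: [0.5884, 0.0025, 0.1954]
tcp_rot: [-179.9, -0.0, 95.5]
wrist_force: [-0.9, -1.0, 0.5]
opening: 0.0852
grasp_force: 0.0
```

```bash
python3 - <<'E'
from workcell import bot
import cv2
print(bot.get_obs()["ee_pos"],bot.get_obs()["tcp_rot"])
c=bot.camera("wrist"); cv2.imwrite("pics/w1.png",c["img"]); print({k:v for k,v in c.items() if k!="img"})
E
```

```text
[0.5884387  0.00252186 0.19540906] [-1.79913877e+02 -2.80785131e-03  9.55260475e+01]
{'vfov': 65.70646984690485, 'cx': 275.7690070520122, 'cy': 216.81926687787174, 'xyz': array([0.58120269, 0.07827365, 0.37133361]), 'attitude': array([1.62609957e+02, 1.50934992e-01, 5.52692554e+00])}
```

View pics/w1.png

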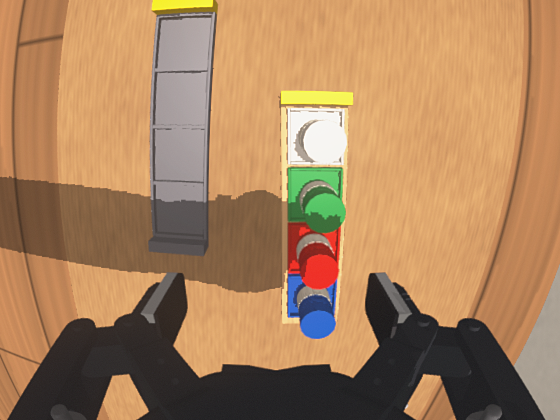

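The wrist view shows the lids at white (324,140), green (325,212), red (319,271) and blue (318,323). The caddy is at left with its yellow end at the top. I'll check these against the top-view positions.

```bash
cat >> h.py <<'E'
def fish(c,u,v,z):
    f=c["img"].shape[0]/2/np.tan(np.radians(c["vfov"]/2)); d=np.array([u-c["cx"],v-c["cy"]]); r=np.hypot(*d); t=r/f
    d=R.from_euler("xyz",c["attitude"],degrees=True).apply([*(np.sin(t)*d/r),np.cos(t)])
    return c["xyz"]+d*(z-c["xyz"][2])/d[2]
E
python3 - <<'E'
from workcell import bot
from h import *
c=bot.camera("wrist")
for p in[(324,140),(325,212),(319,271),(318,323)]: print(fish(c,*p,.083).round(4))
print("caddy")
for p in[(152,8),(216,8),(208,253),(149,250)]: print(fish(c,*p,.030).round(4))
E
```

```text
[0.6245 0.0623 0.083 ]
[ 0.634  -0.0038  0.083 ]
[ 0.6371 -0.0652  0.083 ]
[ 0.6459 -0.1289  0.083 ]
caddy
[0.4326 0.1957 0.03  ]
[0.5056 0.1935 0.03  ]
[ 0.5159 -0.081   0.03  ]
[ 0.4419 -0.086   0.03  ]
```

>>> play_rows([
  [[0.0186,0.014,0,0],[0.0186,0.014,0,0],[0.0185,0.014,0,0],[0,0,0.02,0],[0,0,0.02,0]],
])

```text
time: 3.22
ee_pos: [0.6252, 0.0602, 0.1571]
tcp_rot: [179.8, 0.0, 95.5]
wrist_force: [0.7, -0.7, 0.6]
opening: 0.0853
grasp_force: 0.0
```

>>> play_rows([
  [[0,0,0.03,0],[0,0,0.03,0],[0,0,0.03,0],[0,0,0.02,0],[0,0,0.009,0]],
])

```text
time: 3.63
ee_pos: [0.6224, 0.0589, 0.0344]
tcp_rot: [-179.8, 0.0, 95.4]
wrist_force: [-0.3, -0.1, -0.2]
opening: 0.085
grasp_force: 0.0
```

>>> play_rows([
  [[0,0,0,0],[0,0,0,0],[0,0,0,0],[0,0,0,0],[0,0,0,0]],
], gripper=0.03, squeeze=30)

```text
time: 4.05
ee_pos: [0.6257, 0.0605, 0.0397]
tcp_rot: [179.8, 0.0, 95.5]
wrist_force: [-0.0, -0.4, 6.1]
opening: 0.0382
grasp_force: 29.6
```

>>> play_rows([
  [[0,0,0,0],[0,0,0,0],[0,0,0,0],[0,0,0,0],[0,0,0,0]],
])

```text
time: 4.47
ee_pos: [0.6256, 0.0606, 0.0397]
tcp_rot: [179.8, 0.0, 95.6]
wrist_force: [-0.3, -0.3, 6.1]
opening: 0.0381
grasp_force: 29.6
```

>>> play_rows([
  [[0,0,-0.02,0],[0,0,-0.03,0],[0,0,-0.03,0],[0,0,-0.015,0],[0,0,0,0]],
])

```text
time: 4.88
ee_pos: [0.6264, 0.0608, 0.1379]
tcp_rot: [179.6, 0.0, 95.6]
wrist_force: [0.7, 0.3, 0.0]
opening: 0.038
grasp_force: 30.6
```

>>> play_rows([
  [[-0.0163,-0.0316,0,0],[-0.0163,-0.0316,0,0],[-0.0163,-0.0316,0,0],[-0.0163,-0.0316,0,0],[-0.0163,-0.0316,0,0]],
])

```text
time: 5.3
ee_pos: [0.4734, -0.0364, 0.1317]
tcp_rot: [-180.0, 0.0, 95.6]
wrist_force: [-0.4, 0.5, 0.1]
opening: 0.0383
grasp_force: 30.7
```

>>> play_rows([
  [[0,0,0,0],[0,0,0,0],[0,0,0,0],[0,0,0,0],[0,0,0,0]],
])

```text
time: 5.72
ee_pos: [0.4757, -0.0354, 0.132]
tcp_rot: [-180.0, -0.0, 95.6]
wrist_force: [0.7, 1.2, -0.3]
opening: 0.0381
grasp_force: 30.9
```

>>> play_rows([
  [[0,0,0.025,0],[0,0,0.03,0],[0,0,0.025,0],[0,0,0.01,0],[0,0,0.005,0]],
])

```text
time: 6.13
ee_pos: [0.4743, -0.0354, 0.0355]
tcp_rot: [-179.8, -0.0, 95.6]
wrist_force: [0.4, -0.6, 0.1]
opening: 0.0382
grasp_force: 30.8
```

>>> play_rows([
  [[0,0,0.003,0],[0,0,0,0],[0,0,0,0],[0,0,0,0],[0,0,0,0]],
])

```text
time: 6.55
ee_pos: [0.4757, -0.0359, 0.0354]
tcp_rot: [179.9, 0.0, 95.6]
wrist_force: [-0.5, -0.4, -1.2]
opening: 0.038
grasp_force: 30.8
```

>>> play_rows([
  [[0,0,0.002,0],[0,0,0,0],[0,0,0,0],[0,0,0,0],[0,0,0,0]],
])

```text
time: 6.97
ee_pos: [0.476, -0.036, 0.0336]
tcp_rot: [179.9, 0.0, 95.6]
wrist_force: [-0.8, -0.1, 5.9]
opening: 0.0383
grasp_force: 31.5
```

>>> play_rows([
  [[0,0,0,0],[0,0,0,0],[0,0,0,0],[0,0,0,0],[0,0,0,0]],
], gripper=0.085)

```text
time: 7.38
ee_pos: [0.475, -0.0359, 0.0323]
tcp_rot: [-180.0, -0.0, 95.6]
wrist_force: [-0.0, -0.5, -0.8]
opening: 0.0849
grasp_force: 0.0
```

>>> play_rows([
  [[0,0,-0.01,0],[0,0,-0.03,0],[0,0,-0.03,0],[0,0,-0.03,0],[0,0,0,0]],
])

```text
time: 7.8
ee_pos: [0.4773, -0.0361, 0.139]
tcp_rot: [179.5, 0.1, 95.6]
wrist_force: [1.1, 0.0, 0.2]
opening: 0.0854
grasp_force: 0.0
```

>>> play_rows([
  [[0.0034,0.032,0,0],[0.0034,0.032,0,0],[0.0034,0.032,0,0],[0.0033,0.032,0,0],[0.0033,0.032,0,0]],
])

```text
time: 8.22
ee_pos: [0.6342, -0.0033, 0.1328]
tcp_rot: [180.0, 0.0, 95.6]
wrist_force: [1.0, -0.2, 0.6]
opening: 0.0852
grasp_force: 0.0
```

>>> play_rows([
  [[0,0,0,0],[0,0,0,0],[0,0,0,0],[0,0,0,0],[0,0,0,0]],
])

```text
time: 8.63
ee_pos: [0.6321, -0.0039, 0.1336]
tcp_rot: [179.9, 0.0, 95.5]
wrist_force: [-0.8, -0.6, -0.6]
opening: 0.085
grasp_force: 0.0
```

```bash
python3 - <<'E'
from workcell import bot
import cv2
c=bot.camera("scene"); cv2.imwrite("pics/s2.png",cv2.resize(c["img"][110:300,90:380],None,fx=2.5,fy=2.5))
E
```

```text
(no output)
```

View pics/s2.png

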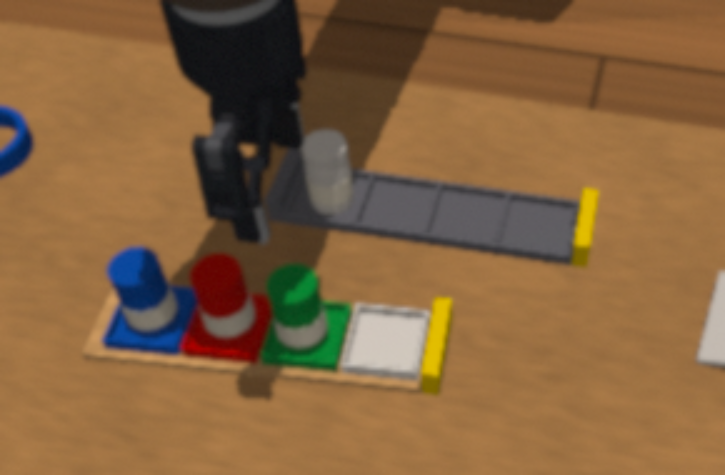

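White stands upright in the bay farthest from the yellow end, near (325,175). I'll check that the gripper is really over green by projecting its position into this view.

```bash
python3 - <<'E'
from workcell import bot
from h import *
c=bot.camera("scene")
p=bot.get_obs()["ee_pos"]
for q in(p,p+[.045,.005,.013],p-[.045,.005,-.013],[.6335,-.0035,.083],[.637,-.0645,.083],[.476,-.036,.077]): print(((w2px(c,np.array(q))-[90,110])*2.5).round())
E
```

```text
[284. 237.]
[265. 273.]
[297. 181.]
[294. 281.]
[218. 271.]
[322. 144.]
```

>>> play_rows([
  [[0,0.001,0.025,0],[0,0,0.03,0],[0,0,0.025,0],[0,0,0.012,0],[0,0,0.005,0]],
])

```text
time: 9.15
ee_pos: [0.6322, -0.0036, 0.0336]
tcp_rot: [-179.8, -0.0, 95.5]
wrist_force: [-0.2, -0.1, 0.9]
opening: 0.0848
grasp_force: 0.0
```

>>> play_rows([
  [[0,0,0,0],[0,0,0,0],[0,0,0,0],[0,0,0,0],[0,0,0,0]],
], gripper=0.03)

```text
time: 9.57
ee_pos: [0.6347, -0.0036, 0.0374]
tcp_rot: [179.8, 0.0, 95.6]
wrist_force: [-0.3, 1.2, 6.4]
opening: 0.0383
grasp_force: 29.7
```

>>> play_rows([
  [[0,0,0,0],[0,0,0,0],[0,0,0,0],[0,0,0,0],[0,0,0,0]],
])

```text
time: 9.98
ee_pos: [0.6347, -0.0036, 0.0373]
tcp_rot: [179.8, 0.0, 95.6]
wrist_force: [-0.4, 0.3, 6.1]
opening: 0.0386
grasp_force: 29.7
```

>>> play_rows([
  [[0,0,-0.02,0],[0,0,-0.03,0],[0,0,-0.03,0],[0,0,-0.015,0],[0,0,0,0]],
])

```text
time: 10.4
ee_pos: [0.6356, -0.0036, 0.1356]
tcp_rot: [179.6, 0.0, 95.6]
wrist_force: [1.2, 0.4, -0.6]
opening: 0.0383
grasp_force: 30.7
```

>>> play_rows([
  [[0.0098,-0.0315,0,0],[0.0098,-0.0315,0,0],[0.0098,-0.0315,0,0],[0.0099,-0.0315,0,0],[0.0099,-0.0315,0,0]],
])

```text
time: 10.82
ee_pos: [0.4704, 0.0303, 0.1294]
tcp_rot: [-179.9, -0.0, 95.5]
wrist_force: [-0.7, 0.2, -0.2]
opening: 0.0385
grasp_force: 30.8
```

>>> play_rows([
  [[0,0,0,0],[0,0,0,0],[0,0,0,0],[0,0,0,0],[0,0,0,0]],
])

```text
time: 11.23
ee_pos: [0.4728, 0.03, 0.13]
tcp_rot: [-180.0, 0.0, 95.5]
wrist_force: [0.3, 0.5, -1.2]
opening: 0.0386
grasp_force: 30.9
```

>>> play_rows([
  [[0,0,0.025,0],[0,0,0.03,0],[0,0,0.025,0],[0,0,0.01,0],[0,0,0.005,0]],
])

```text
time: 11.65
ee_pos: [0.4714, 0.0299, 0.0335]
tcp_rot: [-179.8, -0.0, 95.5]
wrist_force: [-0.5, 0.2, -0.2]
opening: 0.0383
grasp_force: 30.9
```

>>> play_rows([
  [[0,0,0,0],[0,0,0.002,0],[0,0,0,0],[0,0,0,0],[0,0,0,0]],
])

```text
time: 12.07
ee_pos: [0.4728, 0.0302, 0.0343]
tcp_rot: [179.9, 0.0, 95.6]
wrist_force: [-1.0, 0.8, -1.0]
opening: 0.0387
grasp_force: 30.9
```

>>> play_rows([
  [[0,0,0.003,0],[0,0,0,0],[0,0,0,0],[0,0,0,0],[0,0,0,0]],
])

```text
time: 12.48
ee_pos: [0.473, 0.0302, 0.0313]
tcp_rot: [179.9, 0.0, 95.6]
wrist_force: [0.8, 0.3, 6.1]
opening: 0.0386
grasp_force: 31.4
```

>>> play_rows([
  [[0,0,0,0],[0,0,0,0],[0,0,0,0],[0,0,0,0],[0,0,0,0]],
], gripper=0.085)

```text
time: 12.9
ee_pos: [0.472, 0.0301, 0.0302]
tcp_rot: [-180.0, -0.0, 95.6]
wrist_force: [-0.2, 0.2, -0.0]
opening: 0.0853
grasp_force: 0.0
```

>>> play_rows([
  [[0,0,-0.01,0],[0,0,-0.03,0],[0,0,-0.03,0],[0,0,-0.034,0],[0,0,0,0]],
])

```text
time: 13.32
ee_pos: [0.4745, 0.0303, 0.1415]
tcp_rot: [179.5, 0.0, 95.6]
wrist_force: [0.9, -0.1, 0.2]
opening: 0.0851
grasp_force: 0.0
```

>>> play_rows([
  [[-0.022,0.0308,0,0],[-0.022,0.0308,0,0],[-0.022,0.0308,0,0],[-0.022,0.0308,0,0],[-0.022,0.0308,0,0]],
])

```text
time: 13.73
ee_pos: [0.6376, -0.0655, 0.1349]
tcp_rot: [180.0, 0.0, 95.6]
wrist_force: [0.5, 0.3, 0.8]
opening: 0.085
grasp_force: 0.0
```

>>> play_rows([
  [[0,0,0,0],[0,0,0,0],[0,0,0,0],[0,0,0,0],[0,0,0,0]],
])

```text
time: 14.15
ee_pos: [0.6355, -0.0638, 0.1358]
tcp_rot: [179.9, 0.0, 95.6]
wrist_force: [-0.2, -0.2, 0.2]
opening: 0.0851
grasp_force: 0.0
```

>>> play_rows([
  [[0,0.001,0.025,0],[0,0,0.03,0],[0,0,0.025,0],[0,0,0.014,0],[0,0,0.005,0]],
])

```text
time: 14.57
ee_pos: [0.6352, -0.0636, 0.0335]
tcp_rot: [-179.9, -0.0, 95.6]
wrist_force: [-1.0, -0.5, -0.8]
opening: 0.0851
grasp_force: 0.0
```

>>> play_rows([
  [[0,0,0,0],[0,0,0,0],[0,0,0,0],[0,0,0,0],[0,0,0,0]],
], gripper=0.03)

```text
time: 14.98
ee_pos: [0.6381, -0.0644, 0.0374]
tcp_rot: [179.8, 0.0, 95.6]
wrist_force: [-0.4, 1.1, 5.3]
opening: 0.0384
grasp_force: 29.6
```

>>> play_rows([
  [[0,0,0,0],[0,0,0,0],[0,0,0,0],[0,0,0,0],[0,0,0,0]],
])

```text
time: 15.4
ee_pos: [0.638, -0.0644, 0.0374]
tcp_rot: [179.8, 0.0, 95.6]
wrist_force: [-0.9, -0.5, 6.1]
opening: 0.0384
grasp_force: 29.6
```

>>> play_rows([
  [[0,0,-0.02,0],[0,0,-0.03,0],[0,0,-0.03,0],[0,0,-0.015,0],[0,0,0,0]],
])

```text
time: 15.82
ee_pos: [0.639, -0.0645, 0.1357]
tcp_rot: [179.6, 0.1, 95.6]
wrist_force: [0.8, 0.3, 0.0]
opening: 0.0382
grasp_force: 30.8
```

>>> play_rows([
  [[0.0176,-0.015,0,0],[0.0176,-0.015,0,0],[0.0176,-0.015,0,0],[0.0176,-0.015,0,0],[0.0176,-0.015,0,0]],
])

```text
time: 16.23
ee_pos: [0.5528, 0.0166, 0.1295]
tcp_rot: [-180.0, -0.0, 95.5]
wrist_force: [0.4, 0.4, 0.7]
opening: 0.0382
grasp_force: 30.8
```

>>> play_rows([
  [[0.0176,-0.015,0,0],[0.0176,-0.015,0,0],[0.0176,-0.015,0,0],[0.0176,-0.015,0,0],[0.0176,-0.015,0,0]],
])

```text
time: 16.65
ee_pos: [0.4696, 0.0969, 0.1296]
tcp_rot: [-180.0, 0.0, 95.5]
wrist_force: [0.0, -0.5, 0.4]
opening: 0.0387
grasp_force: 30.8
```

>>> play_rows([
  [[0,0,0,0],[0,0,0,0],[0,0,0,0],[0,0,0,0],[0,0,0,0]],
])

```text
time: 17.07
ee_pos: [0.4711, 0.0958, 0.13]
tcp_rot: [-180.0, 0.0, 95.5]
wrist_force: [-0.2, -0.3, -0.1]
opening: 0.0385
grasp_force: 30.8
```

>>> play_rows([
  [[0,0,0.025,0],[0,0,0.03,0],[0,0,0.025,0],[0,0,0.01,0],[0,0,0.005,0]],
])

```text
time: 17.48
ee_pos: [0.4699, 0.0957, 0.0336]
tcp_rot: [-179.8, 0.0, 95.5]
wrist_force: [-0.4, 0.2, -0.3]
opening: 0.0381
grasp_force: 30.8
```

>>> play_rows([
  [[0,0,0,0],[0,0,0.003,0],[0,0,0,0],[0,0,0,0],[0,0,0,0]],
])

```text
time: 17.9
ee_pos: [0.4713, 0.0964, 0.0333]
tcp_rot: [179.9, -0.0, 95.6]
wrist_force: [-0.0, -0.3, -0.6]
opening: 0.038
grasp_force: 30.8
```

>>> play_rows([
  [[0,0,0.002,0],[0,0,0,0],[0,0,0,0],[0,0,0,0],[0,0,0,0]],
])

```text
time: 18.32
ee_pos: [0.4715, 0.0965, 0.0314]
tcp_rot: [179.9, -0.0, 95.6]
wrist_force: [0.8, 0.4, 5.7]
opening: 0.0382
grasp_force: 31.4
```

>>> play_rows([
  [[0,0,0,0],[0,0,0,0],[0,0,0,0],[0,0,0,0],[0,0,0,0]],
], gripper=0.085)

```text
time: 18.73
ee_pos: [0.4706, 0.0963, 0.0302]
tcp_rot: [-180.0, 0.0, 95.6]
wrist_force: [-0.3, 0.5, 0.7]
opening: 0.085
grasp_force: 0.0
```

>>> play_rows([
  [[0,0,-0.01,0],[0,0,-0.03,0],[0,0,-0.03,0],[0,0,-0.034,0],[0,0,0,0]],
])

```text
time: 19.15
ee_pos: [0.4731, 0.0968, 0.1415]
tcp_rot: [179.5, -0.1, 95.6]
wrist_force: [1.1, 0.3, -0.3]
opening: 0.0853
grasp_force: 0.0
```

>>> play_rows([
  [[-0.0242,0.0151,0,0],[-0.0242,0.0151,0,0],[-0.0242,0.0151,0,0],[-0.0242,0.0151,0,0],[-0.0242,0.0151,0,0]],
])

```text
time: 19.57
ee_pos: [0.5584, -0.018, 0.135]
tcp_rot: [180.0, 0.0, 95.6]
wrist_force: [0.9, 0.5, 0.5]
opening: 0.0853
grasp_force: 0.0
```

>>> play_rows([
  [[-0.0242,0.0151,0,0],[-0.0242,0.0151,0,0],[-0.0242,0.0151,0,0],[-0.0242,0.0151,0,0],[-0.0242,0.0151,0,0]],
])

```text
time: 19.98
ee_pos: [0.6452, -0.1312, 0.1348]
tcp_rot: [180.0, 0.0, 95.6]
wrist_force: [-0.1, -0.1, 0.4]
opening: 0.085
grasp_force: 0.0
```

>>> play_rows([
  [[0,0,0,0],[0,0,0,0],[0,0,0,0],[0,0,0,0],[0,0,0,0]],
])

```text
time: 20.4
ee_pos: [0.6442, -0.129, 0.1351]
tcp_rot: [180.0, 0.0, 95.6]
wrist_force: [0.2, 1.4, 0.0]
opening: 0.085
grasp_force: 0.0
```

>>> play_rows([
  [[0,0.001,0.025,0],[0,0,0.03,0],[0,0,0.025,0],[0,0,0.014,0],[0,0,0.004,0]],
])

```text
time: 20.82
ee_pos: [0.6437, -0.1287, 0.0336]
tcp_rot: [-179.8, -0.1, 95.6]
wrist_force: [-0.9, 0.4, -0.4]
opening: 0.0852
grasp_force: 0.0
```

>>> play_rows([
  [[0,0,0,0],[0,0,0,0],[0,0,0,0],[0,0,0,0],[0,0,0,0]],
], gripper=0.03)

```text
time: 21.23
ee_pos: [0.6464, -0.13, 0.0384]
tcp_rot: [179.8, 0.0, 95.6]
wrist_force: [0.0, 0.5, 7.0]
opening: 0.0388
grasp_force: 29.8
```

>>> play_rows([
  [[0,0,0,0],[0,0,0,0],[0,0,0,0],[0,0,0,0],[0,0,0,0]],
])

```text
time: 21.65
ee_pos: [0.6465, -0.13, 0.0384]
tcp_rot: [179.8, 0.0, 95.6]
wrist_force: [-0.2, 0.0, 6.5]
opening: 0.0383
grasp_force: 29.8
```

>>> play_rows([
  [[0,0,-0.02,0],[0,0,-0.03,0],[0,0,-0.03,0],[0,0,-0.015,0],[0,0,0,0]],
])

```text
time: 22.07
ee_pos: [0.6472, -0.1302, 0.1365]
tcp_rot: [179.6, 0.1, 95.6]
wrist_force: [0.7, -0.5, -1.4]
opening: 0.0382
grasp_force: 30.7
```

>>> play_rows([
  [[0.0307,-0.0149,0,0],[0.0307,-0.0149,0,0],[0.0307,-0.0149,0,0],[0.0307,-0.0149,0,0],[0.0307,-0.0149,0,0]],
])

```text
time: 22.48
ee_pos: [0.555, 0.0168, 0.1302]
tcp_rot: [-179.9, -0.0, 95.5]
wrist_force: [-0.8, 1.3, -2.1]
opening: 0.0383
grasp_force: 30.8
```

>>> play_rows([
  [[0.0307,-0.0149,0,0],[0.0307,-0.0149,0,0],[0.0307,-0.0149,0,0],[0.0307,-0.0149,0,0],[0.0307,-0.0149,0,0]],
])

```text
time: 22.9
ee_pos: [0.4661, 0.1623, 0.1305]
tcp_rot: [-180.0, 0.0, 95.5]
wrist_force: [0.4, 1.5, -0.4]
opening: 0.0382
grasp_force: 30.8
```

>>> play_rows([
  [[0,0,0,0],[0,0,0,0],[0,0,0,0],[0,0,0,0],[0,0,0,0]],
])

```text
time: 23.32
ee_pos: [0.4678, 0.1605, 0.131]
tcp_rot: [-180.0, 0.0, 95.5]
wrist_force: [0.2, 1.0, -0.2]
opening: 0.0383
grasp_force: 30.8
```

>>> play_rows([
  [[0,0,0.025,0],[0,0,0.03,0],[0,0,0.025,0],[0,0,0.01,0],[0,0,0.005,0]],
])

```text
time: 23.73
ee_pos: [0.4667, 0.1603, 0.0346]
tcp_rot: [-179.8, 0.0, 95.5]
wrist_force: [0.7, -0.5, -0.6]
opening: 0.0383
grasp_force: 30.8
```

>>> play_rows([
  [[0,0,0,0],[0,0,0.003,0],[0,0,0,0],[0,0,0,0],[0,0,0,0]],
])

```text
time: 24.15
ee_pos: [0.468, 0.1615, 0.0343]
tcp_rot: [179.9, -0.0, 95.6]
wrist_force: [0.2, 0.2, -1.3]
opening: 0.0382
grasp_force: 30.8
```

Release blue, go straight up, then move aside to check.

>>> play_rows([
  [[0,0,0.002,0],[0,0,0,0],[0,0,0,0],[0,0,0,0],[0,0,0,0]],
])

```text
time: 24.57
ee_pos: [0.4681, 0.1616, 0.0323]
tcp_rot: [179.9, -0.0, 95.6]
wrist_force: [0.3, 0.7, 5.8]
opening: 0.0384
grasp_force: 31.3
```

>>> play_rows([
  [[0,0,0,0],[0,0,0,0],[0,0,0,0],[0,0,0,0],[0,0,0,0]],
], gripper=0.085)

```text
time: 24.98
ee_pos: [0.4673, 0.1613, 0.0312]
tcp_rot: [-180.0, 0.0, 95.6]
wrist_force: [-0.5, 1.1, 0.1]
opening: 0.0847
grasp_force: 0.0
```

>>> play_rows([
  [[0,0,-0.01,0],[0,0,-0.03,0],[0,0,-0.035,0],[0,0,-0.035,0],[0,0,-0.035,0]],
])

```text
time: 25.4
ee_pos: [0.4671, 0.1612, 0.1787]
tcp_rot: [180.0, -0.0, 95.6]
wrist_force: [0.5, 0.6, -0.1]
opening: 0.085
grasp_force: 0.0
```

>>> play_rows([
  [[-0.035,0,0,0],[-0.035,0,0,0],[-0.035,0,0,0],[-0.035,0,0,0],[-0.035,0,0,0]],
])

```text
time: 25.82
ee_pos: [0.4843, -0.0144, 0.1774]
tcp_rot: [179.9, 0.0, 95.6]
wrist_force: [0.5, -0.1, -0.2]
opening: 0.0849
grasp_force: 0.0
```

>>> play_rows([
  [[-0.035,0,0,0],[-0.035,0,0,0],[-0.035,0,0,0],[-0.035,0,0,0],[-0.035,0,0,0]],
])

```text
time: 26.23
ee_pos: [0.5011, -0.1889, 0.1773]
tcp_rot: [180.0, 0.0, 95.5]
wrist_force: [0.5, -0.2, 0.6]
opening: 0.0848
grasp_force: 0.0
```

>>> play_rows([
  [[-0.035,0,0,0],[-0.035,0,0,0],[-0.03,0,0,0],[0,0,0,0],[0,0,0,0]],
])

```text
time: 26.65
ee_pos: [0.5107, -0.2878, 0.1763]
tcp_rot: [-180.0, -0.0, 95.4]
wrist_force: [-0.4, 1.7, 0.7]
opening: 0.0852
grasp_force: 0.0
```

```bash
python3 - <<'E'
from workcell import bot
import cv2, numpy as np
a=bot.camera("top")["img"][150:280,120:410];b=bot.camera("scene")["img"][110:300,90:480]
a=cv2.resize(a,(780,350));b=cv2.resize(b[:120],(780,240));cv2.imwrite("pics/fin.png",np.vstack([a,b]))
E
```

```text
(no output)
```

View pics/fin.png

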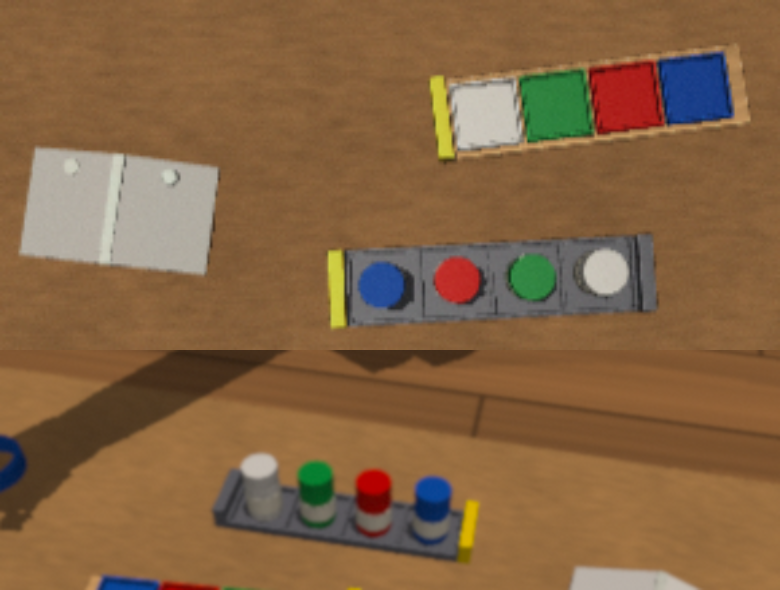

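The four pots stand upright in the bays: blue (382,285) by the yellow end, then red (457,280), green (532,277) and white (605,272). The wing has not moved.

```bash
python3 -c "
from workcell import bot
print(bot.job_done())"
```

```text
the job is handed in; nothing more can be done
None
```

All four pots stand upright in the caddy in reverse order (blue at the yellow end, then red, green and white), the wing was left where it lay, and the job is handed in after about 27 s of robot time.

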